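# Take the tart out from between the decks of a stacked cooling rack

### The arm

A 6-joint arm with a two-finger parallel gripper is mounted at the origin on the work surface. World frame = base frame: x ahead of the robot, y to its left, z up, the work surface at z = 0. Lengths are in m, angles in rad, forces in N, time in s.
With the tool pointing down it reaches from about 0.35 to 0.775 m from the base axis. Payload 5.5 kg.
Tool frame: the origin (TCP) lies at the very end of the fingers, on their centre line; the grasp point (between the pads) lies 19 mm behind it; y points along the fingers, z is the direction in which the jaws open and shut, and the axes are right-handed (so a half turn about y gives the same grasp; the last joint's range is limited). The gripper opens to 85 mm and grips with 20 to 120 N. Pads are 22 mm wide; open, the fingers measure 114 mm over their backs; the gripper's body (76 mm by 85 mm) begins 54 mm behind the grasp point. The pads swing forward as they close: fully open they stand 13 mm farther back than shut.
Start: joints at [1.119, 0.313, 0.046, 1.304, 0, 1.431], TCP at [0.176, 0.547, 0.231] pointing down, gripper open.
Joint ranges: [-2.76, 2.76], [-0.86, 1.69], [-1.03, 1.26], [-2.2, 2.34], [-1.47, 1.5], [-3.14, 3.14]. Speed limits (rad/s): [2.57, 2.57, 3.14, 3.14, 3.14, 3.14].

### API

Orientations are given as a unit quaternion [w, x, y, z].
In Python, from workcell import env gives the robot as it stands.
- The arm moves only by the shell command python3 -m inch 'ROWS' [OPENING] [FORCE]. ROWS is JSON, a list that holds one entry, the list of rows, each a list of 4 numbers: the shift along the tool's x, y, z in mm, then the turn about the tool's y in degrees. In form: [[[tx, ty, tz, spin], ...]]. A call has 1 to 10 rows; each row is the pose to reach, as a shift and turn from the pose commanded when the call began, along the tool's axes at that moment; what a row does not reach only later rows make up. A row lasts 1/10 s, in which the tool goes at most 50 mm and 8.59 degrees, less where a joint would pass 70% of its speed; a pose out of reach is approached as far as the arm can. A call with a gripper value outside its range is refused whole. OPENING is the finger opening in mm, from 0 to 85.4, set as the call begins (- or left out, the last holds). The fingers move at their own pace and stop on an object; FORCE is the grip in N (left out, the last holds). Time passes only in rows, so rows that repeat a pose let the fingers close. It gives the time, the measured TCP pose, the force and the opening at its end, in the units of the state.
- env.get_state(): the state, without advancing time (a new reading comes with each control period).
- env.read_camera(name): name is "side" or "top"; returns the picture (400x640x3 uint8, blue, green, red); there is no depth.
- env.camera_model(name): a dict with "fx", "fy", "cx", "cy" (pixels), "R" (3x3) and "t" (3): a world point X has camera coordinates R X + t. Camera axes: x right, y down, z forward; pixel columns grow to the right and rows downward; lengths in m; the calibration is good to about 2 mm. A picture is of the moment at which its call begins. camera_model takes no time and is no camera call.
- env.hand_in(): hands the job in, once; it reports no verdict.
The state is a dict: "clock": time; "joint_pos": joint angles; "qvel": joint speeds; "tau": joint torques, N m; "tcp_pos": TCP position; "orientation": TCP orientation; "wrist_force": force on the tool from outside, world axes, zero at the start; "ft_torque": the same for the moment, N m; "finger_gap": finger opening in m.
Only numpy, scipy, OpenCV 4.12 (cv2) and the standard library are available. Lean on these libraries where they do the work, as an engineer would, in place of code of your own. Each camera call takes 0.05 s, during which the arm holds its last target.

### The job

The crumble tart on the lower deck of the stacked cooling rack is wanted on the wooden cutting block: lift the upper rack off by its handle with the four tartlets on it and set it aside on the bench, then slide the tart across until all of it is on the block, without lifting it, as its tin has a loose bottom. Then put the upper rack, tartlets and all, back on the lower rack with its four feet inside the corner guards, lowering it gently rather than dropping it, and leave the dredger, the brush, the bowl and the jam jar where they are.

Things in the scene. Friction and masses are not known exactly. Their poses are not given: they have to be found in the camera images.
- upper_rack: Upper cooling rack, steel wire, 200 x 200 mm, 0.4 kg (0.65 with tartlets), loose. Origin: its centre at the level of its feet's undersides; z up. Four rubber feet, 12 mm across, at x, y = +-95 mm. Deck top at z = 65 mm, 6 mm thick. An arched handle stands mid-deck in the plane x = 0, 8 mm posts at y = +-52 mm. Starts with its feet on the lower rack.
- rack_handle (a point): Middle of the wooden grip of the upper rack's handle, x = y = 0, z = 127 mm in the rack's frame. Grip: 14 mm thick (rack's x), 70 mm long (rack's y), 18 mm high; the highest part, its underside 29 mm clear of the tartlets, so it can be pinched from straight above across its 14 mm.
- lower_rack: Lower cooling rack, 220 x 220 mm, does not shift. Origin: centre of its underside; z up. Deck top z = 45 mm. Wire guards 8.5 mm high round the corners: inner faces at x, y = +-105 mm, reaching inward to +-88 mm; between them the edges are open and level. Stacked: upper rack's feet on the deck inside the guards (4 mm play each way), origins 45 mm apart, axes parallel (quarter or half turns do too).
- tart: Round crumble tart in a fluted steel tin, 154 mm across, 27 mm high (crumbs to 31), about 0.4 kg, loose. Origin: centre of its underside; z up. Starts near the middle of the lower deck, under the upper rack. Push its upright wall 3 to 24 mm above its underside; it slides easily (2 to 5 N). Two contacts side by side keep it from turning off to one side.
- block: Wooden cutting block, 340 mm (its x) by 250 mm (its y), top at z = 43 mm, 2 mm below the lower deck; does not shift. Origin: centre of its underside. Axes parallel to the lower rack's. Stands close against one y side of that rack (gap 5 to 12 mm), left or right, its centre about 30 mm farther along +x than the rack's.
- sheet: Flat aluminium baking sheet, empty but for a brush at its far end, 340 mm (its x) by 250 mm (its y), top at z = 4 mm, with an 18 mm high upturned edge at that (+x) end only; fixed. Origin: centre of its underside. Lies along the other y side of the lower rack, opposite the block, axes parallel: a free place to set the upper rack aside.
- tartlet0: One of the four apricot tartlets on the upper rack, 68 mm across, 24 mm high, 60 g, loose. Origin: centre of its underside, on the upper deck (z = 65 mm in the rack's frame), about 52 mm either side of the rack's centre in x and 53 mm in y. Stays put if the rack is carried smoothly and level.
- tartlet1: One of the four apricot tartlets on the upper rack, 68 mm across, 24 mm high, 60 g, loose. Origin: centre of its underside, on the upper deck (z = 65 mm in the rack's frame), about 52 mm either side of the rack's centre in x and 53 mm in y. Stays put if the rack is carried smoothly and level.
- tartlet2: One of the four apricot tartlets on the upper rack, 68 mm across, 24 mm high, 60 g, loose. Origin: centre of its underside, on the upper deck (z = 65 mm in the rack's frame), about 52 mm either side of the rack's centre in x and 53 mm in y. Stays put if the rack is carried smoothly and level.
- tartlet3: One of the four apricot tartlets on the upper rack, 68 mm across, 24 mm high, 60 g, loose. Origin: centre of its underside, on the upper deck (z = 65 mm in the rack's frame), about 52 mm either side of the rack's centre in x and 53 mm in y. Stays put if the rack is carried smoothly and level.
- dredger: Bystander: steel sugar dredger, 56 mm across, 91 mm high, upright on the cutting block near its far (+x) end, centre 135 mm along the block's +x from the block's centre, on its middle line. Origin: centre of its underside.
- brush: Bystander: pastry brush about 200 mm long, 20 mm high, lying on the baking sheet across its far (+x) end, parallel to the sheet's y, 138 mm from the sheet's centre.
- bowl: Bystander: white bowl, 104 mm across, 50 mm high, on the bench behind (+x of) the lower rack. Origin: centre of its underside.
- jam_jar: Bystander: jam jar, 64 mm across, 85 mm high, on the bench behind the lower rack, next to the bowl. Origin: centre of its underside.
Mind the look-alikes: they are no part of the job. What is shaped like the tartlet2 but black or turquoise is not meant.

How it is judged:
On the way, in this order (a step that is already met when the one before it is completed fails the run):
1. the upper rack, with its tartlets on it, stands aside on the bench (or on what lies there), clear of the lower rack, and the tart is still where it was (horizontal distance between upper_rack and lower_rack above 0.2 m and height (world z) of upper_rack below 0.05 m and angle between upper_rack's own z axis and vertical below 0.1 rad and linear speed of upper_rack below 0.03 m/s and distance of tart from where it was at the start of the episode below 0.03 m and z of tartlet0 in the frame of upper_rack between 0.06 and 0.07 m and horizontal distance between each of tartlet0, tartlet1, tartlet2, tartlet3 and upper_rack below 0.115 m and z of tartlet1 in the frame of upper_rack between 0.06 and 0.07 m and z of tartlet2 in the frame of upper_rack between 0.06 and 0.07 m and z of tartlet3 in the frame of upper_rack between 0.06 and 0.07 m), for 0.2 s.
2. the whole tart is on the cutting block, flat and at rest (x of tart in the frame of block between -0.09 and 0.09 m and y of tart in the frame of block between -0.047 and 0.047 m and z of tart in the frame of block between 0.039 and 0.047 m and angle between tart's own z axis and vertical below 0.04 rad and linear speed of tart below 0.02 m/s), for 0.2 s.
At the end, for the whole second after the job is handed in: Upper rack level on the lower rack, four feet on its deck inside the guards (centres within 10 mm, height within 3.5 mm, tilt 0.025 rad, square within 0.07 rad), tartlets standing on it; whole tart flat on the block (centre within 47 mm of the block's in y, 90 mm in x); all released, at rest (all of step 2 and horizontal distance between upper_rack and lower_rack below 0.01 m and z of upper_rack in the frame of lower_rack between 0.042 and 0.0485 m and angle between upper_rack's own z axis and vertical below 0.025 rad and (angle between the x axis of upper_rack and the x axis of lower_rack, either way round below 0.07 rad or angle between the x axis of upper_rack and the y axis of lower_rack, either way round below 0.07 rad) and linear speed of upper_rack below 0.02 m/s and z of tartlet0 in the frame of upper_rack between 0.06 and 0.07 m and horizontal distance between each of tartlet0, tartlet1, tartlet2, tartlet3 and upper_rack below 0.115 m and z of tartlet1 in the frame of upper_rack between 0.06 and 0.07 m and z of tartlet2 in the frame of upper_rack between 0.06 and 0.07 m and z of tartlet3 in the frame of upper_rack between 0.06 and 0.07 m); the robot touches nothing.
It fails at once if the tart is lifted or tipped (height (world z) of tart above 0.057 m or angle between tart's own z axis and vertical above 0.15 rad).
It fails at once if the upper rack is dropped onto the lower rack, or comes down on it fast (horizontal distance between upper_rack and lower_rack below 0.03 m and ((z of upper_rack in the frame of lower_rack below 0.06 m and linear speed of upper_rack above 0.35 m/s) or (z of upper_rack in the frame of lower_rack below 0.09 m and linear speed of upper_rack above 0.5 m/s))).
It fails at once if a bystander is shifted by more than 30 mm (distance of any of dredger, brush, bowl, jam_jar from where it was at the start of the episode above 0.03 m).
It also fails if it takes over 72 s, if anything falls off the work surface, if the arm or the gripper's body presses on something with over 40 N, if the wrist force passes 120 N, or if a joint passes its speed limit or range.

## Working session

There is one attempt and no reset: what is moved stays moved. The work goes in short steps, Python scripts to look and compute and a shell command to move; the robot and the scene stay as the last step left them, time stands still between calls to the robot, and variables do not carry over. Pictures are saved under pics/ and viewed, and the job is handed in when it is done.

```bash
ls; mkdir -p pics
python3 - <<'E'
from workcell import env
import cv2
s=env.get_state();print(s)
for n in("top","side"):
    cv2.imwrite(f"pics/{n}0.png",env.read_camera(n)); print(n,env.camera_model(n))
E
```

```text
pics
{'clock': 0.0, 'joint_pos': array([ 1.11942658e+00,  3.14030674e-01,  4.49676939e-02,  1.30359723e+00,
       -3.47192549e-05,  1.43116664e+00]), 'qvel': array([-0.00015733,  0.00060489, -0.0013593 , -0.00049926,  0.00169264,
       -0.00035211]), 'tau': array([ 7.99222516e-05, -4.80630577e+01,  2.98533279e+01,  1.92186580e-02,
        3.46472495e-05,  3.96223982e-06]), 'tcp_pos': array([0.17616904, 0.54680464, 0.23038704]), 'orientation': array([-0.69790012,  0.69916811, -0.10995111,  0.10959078]), 'wrist_force': array([-0.66023937,  0.68102397,  0.07173193]), 'ft_torque': array([0.01476478, 0.04677541, 0.04538578]), 'finger_gap': 0.08523013353217947}
top {'fx': 434.00514119090485, 'fy': 434.00514119090485, 'cx': 326.3171889892763, 'cy': 211.2129813639984, 'R': array([[-0.01528264, -0.99955769, -0.02551204],
       [-0.99502762,  0.01771496, -0.09801135],
       [ 0.09841994,  0.02388732, -0.99485824]]), 't': array([0.03382534, 0.54486777, 1.04930167])}
side {'fx': 493.8811669028222, 'fy': 493.8811669028222, 'cx': 322.51042509525706, 'cy': 198.1275252197004, 'R': array([[ 0.90420126, -0.42707602,  0.00511374],
       [-0.21546489, -0.4664526 , -0.85790259],
       [ 0.36877494,  0.77461478, -0.51378691]]), 't': array([-0.49713753,  0.2395693 ,  0.93961989])}
```

View pics/top0.png

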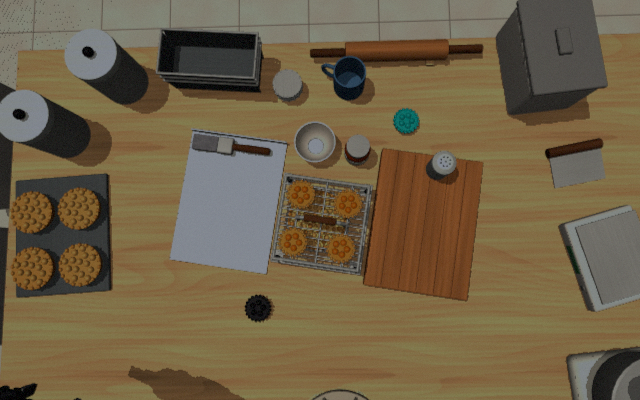

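View pics/side0.png

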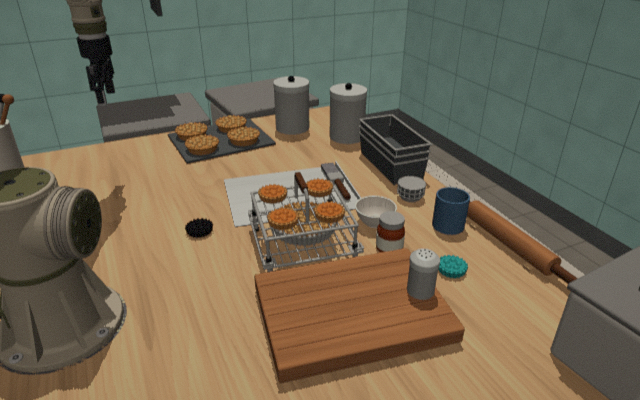

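```bash
cat > h.py <<'E'
import numpy as np,cv2
from workcell import env
def proj(n,X):
    m=env.camera_model(n);c=np.atleast_2d(X)@np.array(m["R"]).T+np.array(m["t"])
    return np.c_[m["fx"]*c[:,0]/c[:,2]+m["cx"],m["fy"]*c[:,1]/c[:,2]+m["cy"]]
def back(n,uv,z):
    m=env.camera_model(n);R=np.array(m["R"]);t=np.array(m["t"]);o=-R.T@t
    out=[]
    for u,v in np.atleast_2d(uv):
        d=R.T@np.array([(u-m["cx"])/m["fx"],(v-m["cy"])/m["fy"],1]);out.append(o+d*(z-o[2])/d[2])
    return np.array(out)
def tri(uvt,uvs):
    A=[];b=[]
    for n,(u,v) in(("top",uvt),("side",uvs)):
        m=env.camera_model(n);R=np.array(m["R"]);t=np.array(m["t"])
        for k,(p,f,c) in enumerate(((u,m["fx"],m["cx"]),(v,m["fy"],m["cy"]))):
            q=(p-c)/f; A.append(R[k]-q*R[2]);b.append(q*t[2]-t[k])
    return np.linalg.lstsq(np.array(A),np.array(b),rcond=None)[0]
def crop(src,x0,y0,w,h,s,out):
    im=cv2.imread(src) if isinstance(src,str) else src
    cv2.imwrite(out,cv2.resize(im[y0:y0+h,x0:x0+w],None,fx=s,fy=s,interpolation=cv2.INTER_CUBIC))
E
python3 - <<'E'
from h import *
crop("pics/top0.png",260,160,130,120,5,"pics/t0c.png")
crop("pics/side0.png",235,160,140,115,5,"pics/s0c.png")
E
```

```text
(no output)
```

View pics/t0c.png

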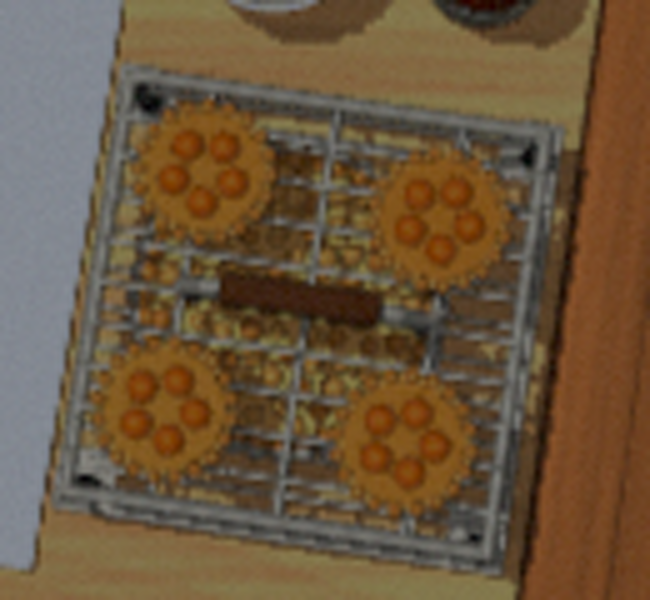

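View pics/s0c.png

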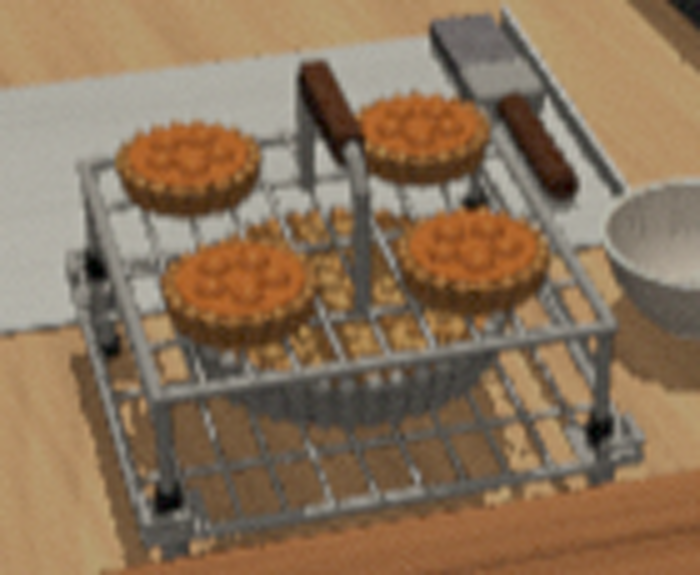

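Run:
```python
from h import *
f=lambda p,ox=260,oy=160,s=5:(ox+(p[0]+.5)/s-.5,oy+(p[1]+.5)/s-.5)
print("grip tri",tri(f((300,298)),f((330,110),235,160)))
g=back("top",[f((218,285)),f((384,308)),f((300,297))],0.178);print(g); d=g[0]-g[1];print("yaw",np.degrees(np.arctan2(-d[0],d[1])),np.linalg.norm(d))
c=back("top",[f((125,68)),f((562,128)),f((503,572)),f((57,500))],0.11);print(c,c.mean(0));d=c[0]-c[1];print(np.degrees(np.arctan2(-d[0],d[1])),[np.linalg.norm(c[i]-c[i-1]) for i in range(4)])
# tartlets, z=0.134 top
t=back("top",[f((205,172)),f((442,218)),f((163,408)),f((405,440))],0.130);print(t,t.mean(0))
# block & sheet corners, top pic
b=back("top",[(382,149),(482,161),(467,299),(365,284)],0.043);print("block",b,b.mean(0),[np.linalg.norm(b[i]-b[i-1]) for i in range(4)])
b=back("top",[(191,131),(287,143),(266,272),(172,260)],0.004);print("sheet",b,b.mean(0),[np.linalg.norm(b[i]-b[i-1]) for i in range(4)])
```

```text
grip tri [0.5137846  0.03607856 0.17230685]
[[5.19775582e-01 7.06450506e-02 1.78000000e-01]
 [5.08729780e-01 8.28900418e-05 1.78000000e-01]
 [5.14038319e-01 3.57398513e-02 1.78000000e-01]]
yaw -8.896879111033941 0.07142148303060544
[[ 0.62727031  0.11803139  0.11      ]
 [ 0.5953019  -0.08300304  0.11      ]
 [ 0.39373682 -0.05132615  0.11      ]
 [ 0.42898728  0.15016101  0.11      ]] [0.51132408 0.0334658  0.11      ]
-9.035496373655272 [np.float64(0.20086929421234676), np.float64(0.20356037184768222), np.float64(0.20403898693276137), np.float64(0.20454747367169732)]
[[ 0.57520646  0.07973406  0.13      ]
 [ 0.55237918 -0.02659067  0.13      ]
 [ 0.46930306  0.09951732  0.13      ]
 [ 0.45338101 -0.00816134  0.13      ]] [0.51256743 0.03612484 0.13      ]
block [[ 0.69576801 -0.11552431  0.043     ]
 [ 0.66056278 -0.35882337  0.043     ]
 [ 0.32820787 -0.30678303  0.043     ]
 [ 0.36671913 -0.06569344  0.043     ]] [ 0.51281445 -0.21170604  0.043     ] [np.float64(0.332800656331967), np.float64(0.24583295780179445), np.float64(0.33640450182843157), np.float64(0.2441460759970631)]
sheet [[0.76364485 0.37435769 0.004     ]
 [0.72628075 0.12412016 0.004     ]
 [0.39714015 0.17903651 0.004     ]
 [0.43062365 0.41762395 0.004     ]] [0.57942235 0.27378458 0.004     ] [np.float64(0.3358200228011924), np.float64(0.25301165403434744), np.float64(0.333690484294524), np.float64(0.24092552963670308)]
```

```bash
cat >> h.py <<'E'
from scipy.spatial.transform import Rotation as Ro
C=np.array([.5135,.0355]);Y=np.radians(-8.9);EX=np.array([np.cos(Y),np.sin(Y)]);EY=np.array([-EX[1],EX[0]])
def W(x,y,C0=None): return (C if C0 is None else C0)+x*EX+y*EY
def togo(p):
    s=env.get_state();q=s["orientation"];R=Ro.from_quat([q[1],q[2],q[3],q[0]])
    M=R.as_matrix();d=M.T@(np.array(p)-s["tcp_pos"])
    zz=M[:,2]; a=np.arctan2(zz[1],zz[0]); 
    # rotating about tool y(down) by +s => yaw decreases
    sp=np.degrees((a-Y+np.pi/2)%np.pi-np.pi/2)
    print("t",s["clock"],"tcp",s["tcp_pos"].round(4),"rack",[((s["tcp_pos"][:2]-C)@e*1000).round(1) for e in(EX,EY)],"ydir",M[:,1].round(3),"zyaw",np.degrees(a).round(2),"gap",s["finger_gap"].round(4),"F",s["wrist_force"].round(1))
    print("shift mm",(d*1000).round(1),"spin",round(sp,2),"q6",s["joint_pos"][5].round(3))
E
python3 -c "
from h import *
togo([*W(0,0),0.153]); togo([*W(0,0),.23])"
```

```text
Traceback (most recent call last):
  File "h.py", line 31, in togo
    print("t",s["clock"],"tcp",s["tcp_pos"].round(4),"rack",[((s["tcp_pos"][:2]-C)@e*1000).round(1) for e in(EX,EY)],"ydir",M[:,1].round(3),"zyaw",np.degrees(a).round(2),"gap",s["finger_gap"].round(4),"F",s["wrist_force"].round(1))
                                                                                                                                                                                ^^^^^^^^^^^^^^^^^^^^^
AttributeError: 'float' object has no attribute 'round'
```

```bash
sed -i 's/s\["finger_gap"\].round(4)/round(float(s["finger_gap"]),4)/' h.py
python3 -c "
from h import *
togo([*W(0,0),0.153]); togo([*W(0,0),.23])"
```

```text
t 0.1 tcp [0.1762 0.5469 0.2305] rack [np.float64(-412.4), np.float64(453.0)] ydir [-0.001 -0.001 -1.   ] zyaw 72.14 gap 0.0851 F [ 0.6  0.1 -1.1]
shift mm [ 477.9   78.  -383.1] spin 81.04 q6 1.431
t 0.1 tcp [0.1762 0.5469 0.2305] rack [np.float64(-412.4), np.float64(453.0)] ydir [-0.001 -0.001 -1.   ] zyaw 72.14 gap 0.0851 F [ 0.6  0.1 -1.1]
shift mm [ 477.9    1.  -383.2] spin 81.04 q6 1.431
```

Candidates: grip to grasp = brown bar on the upper rack at (320,220). Not meant: the brush handle (250,150), rolling pin (395,50) and knife handle (575,148). Tartlets: the orange four on the rack at (301,195), (348,204), (292,242), (340,248). Not meant: the black (258,308) and turquoise (406,121) look-alikes and the four pastries on the left tray. The crops confirm this: the grip measures 71 mm long at z 172, matching the description.

```bash
python3 -m inch '[[[20,0,-16,4],[55,0,-44,10],[95,0,-76,17],[135,0,-108,24],[175,0,-140,31],[215,0,-172,38],[255,0,-204,45],[295,0,-236,52],[335,0,-268,59],[375,0,-300,66]]]' 50 && python3 -c "
from h import *
togo([*W(0,0),.23])"
```

```text
clock: 1.1
tcp_pos: [0.4364, 0.153, 0.2312]
orientation: [0.525, -0.525, 0.474, -0.474]
wrist_force: [0.8, 0.5, -0.1]
finger_gap: 0.0499
t 1.1 tcp [0.4364 0.153  0.2312] rack [np.float64(-94.3), np.float64(104.2)] ydir [-0.  0. -1.] zyaw 5.85 gap 0.0499 F [ 0.8  0.5 -0.1]
shift mm [124.7   1.1  64.7] spin 14.75 q6 1.632
```

```bash
python3 -m inch '[[[35,0,18,5],[75,0,39,10],[105,0,54,14.5],[117,0,61,14.5],[117,0,61,14.5],[117,0,61,14.5]]]' && python3 -c "
from h import *
togo([*W(0,0),.153])
im=env.read_camera('top');crop(im,240,140,160,150,4,'pics/t1.png')
im=env.read_camera('side');crop(im,220,100,200,150,4,'pics/s1.png')"
```

```text
clock: 1.7
tcp_pos: [0.5082, 0.0458, 0.2309]
orientation: [0.462, -0.463, 0.535, -0.534]
wrist_force: [-0.5, -0.4, -0.8]
finger_gap: 0.05
t 1.7 tcp [0.5082 0.0458 0.2309] rack [np.float64(-6.8), np.float64(9.3)] ydir [-0.001  0.001 -1.   ] zyaw -8.31 gap 0.05 F [-0.5 -0.4 -0.8]
shift mm [ 9.4 77.9  6.8] spin 0.59 q6 1.648
```

View pics/s1.png

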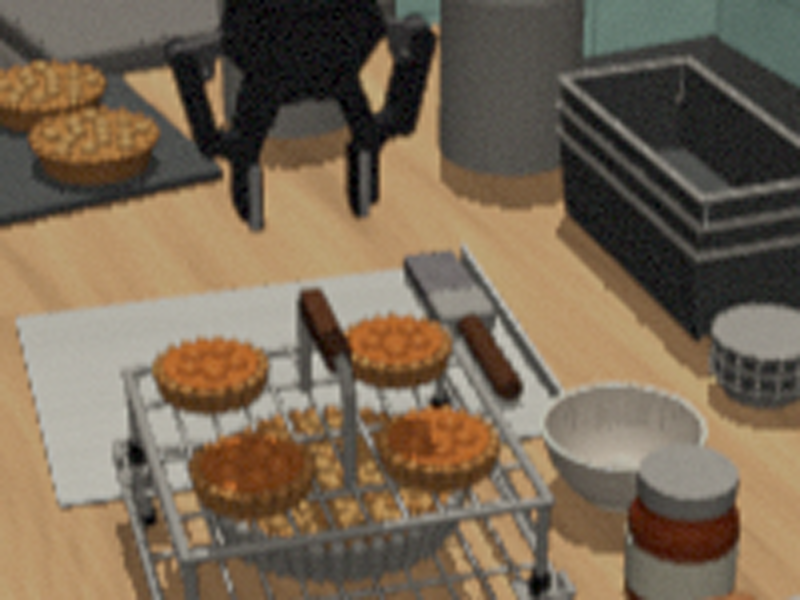

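Fingers at crop (250,190) and (365,185) line up above the grip at (325,325), one either side of its thin dimension. Descending.

```bash
python3 -m inch '[[[9.4,10,6.8,0.6],[9.4,30,6.8,0.6],[9.4,50,6.8,0.6],[9.4,67,6.8,0.6],[9.4,76,6.8,0.6],[9.4,78,6.8,0.6],[9.4,78,6.8,0.6],[9.4,78,6.8,0.6]]]' && python3 -c "
from h import *
togo([*W(0,0),.153])
im=env.read_camera('side');crop(im,220,100,200,150,4,'pics/s2.png')"
```

```text
clock: 2.6
tcp_pos: [0.515, 0.0348, 0.1541]
orientation: [-0.46, 0.459, -0.537, 0.538]
wrist_force: [-0.2, 0.9, 0.1]
finger_gap: 0.0502
t 2.6 tcp [0.515  0.0348 0.1541] rack [np.float64(1.6), np.float64(-0.4)] ydir [ 0.001 -0.    -1.   ] zyaw -8.95 gap 0.0502 F [-0.2  0.9  0.1]
shift mm [-0.4  1.1 -1.6] spin -0.05 q6 1.639
```

View pics/s2.png

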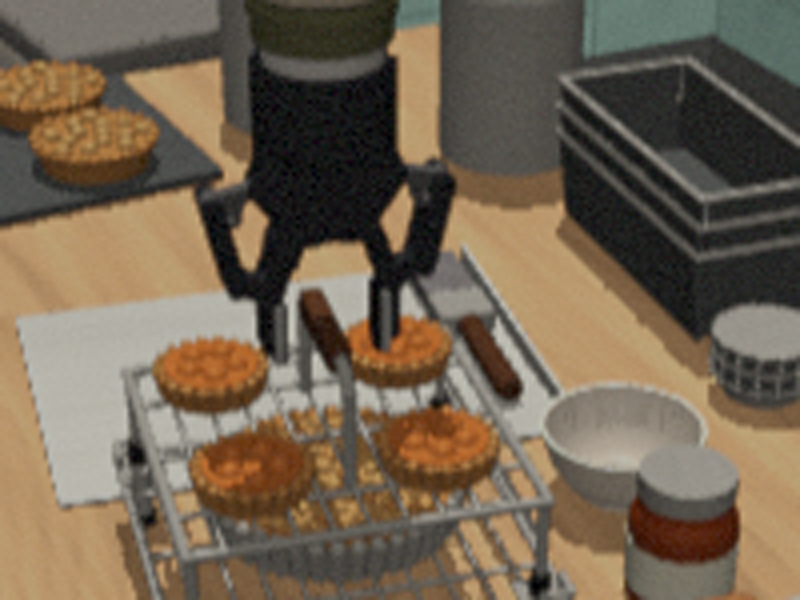

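```bash
python3 -m inch '[[[0,1,-1,0],[0,1,-1,0],[0,1,-1,0],[0,1,-1,0],[0,1,-1,0],[0,1,-1,0],[0,1,-1,0]]]' 0 70 && python3 -c "
from h import *
togo([*W(0,0),.203])"
```

```text
clock: 3.35
tcp_pos: [0.5134, 0.035, 0.1528]
orientation: [-0.459, 0.459, -0.537, 0.538]
wrist_force: [-2.1, 1.1, 6.4]
finger_gap: 0.0128
t 3.35 tcp [0.5134 0.035  0.1528] rack [np.float64(0.0), np.float64(-0.5)] ydir [ 0.  0. -1.] zyaw -8.97 gap 0.0128 F [-2.1  1.1  6.4]
shift mm [ -0.5 -50.2   0. ] spin -0.07 q6 1.639
```

```bash
python3 -m inch '[[[0,-1,0,0],[0,-4,0,0],[0,-9,0,0],[0,-17,0,0],[0,-26,0,0],[0,-35,0,0],[0,-44,0,0],[0,-51,0,0],[0,-55,0,0],[0,-56,0,0]]]' && python3 -c "
from h import *
togo([*W(0,255),.208])
im=env.read_camera('side');crop(im,220,80,200,150,4,'pics/s3.png')"
```

```text
clock: 4.35
tcp_pos: [0.5138, 0.035, 0.209]
orientation: [-0.46, 0.459, -0.537, 0.538]
wrist_force: [-0.1, -0.3, -6.2]
finger_gap: 0.013
t 4.35 tcp [0.5138 0.035  0.209 ] rack [np.float64(0.3), np.float64(-0.5)] ydir [ 0.001  0.    -1.   ] zyaw -8.96 gap 0.013 F [-0.1 -0.3 -6.2]
shift mm [-2.550003e+05  4.610000e+01 -2.870000e+02] spin -0.06 q6 1.639
```

View pics/s3.png

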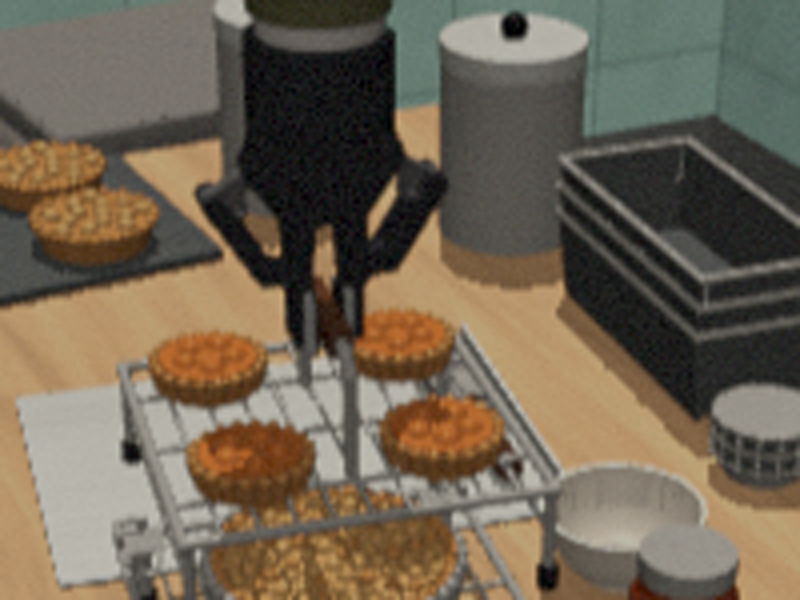

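Lifted level, feet (130,450), (548,575) clear of the guards, all four tartlets in place; 6.3 N hangs on the wrist as expected.

```bash
python3 -m inch '[[[-2,0,0,0],[-7,0,0,0],[-15,0,0,0],[-26,0,0,0],[-40,0,0,0],[-57,0,0,0],[-75,0,0,0],[-93,0,0,0],[-111,0,0,0],[-129,0,0,0]]]' && python3 -m inch '[[[-18,0,0,0],[-36,0,0,0],[-54,0,0,0],[-71,0,0,0],[-87,0,0,0],[-101,0,0,0],[-112,0,0,0],[-120,0,0,0],[-125,0,0,0],[-126,0,0,0]]]' && python3 -c "
from h import *
togo([*W(0,.255),.112])
im=env.read_camera('side');crop(im,180,60,200,150,4,'pics/s4.png')
im=env.read_camera('top');crop(im,160,110,220,180,3.5,'pics/t4.png')"
```

```text
clock: 5.4
tcp_pos: [0.5335, 0.1644, 0.2081]
orientation: [0.46, -0.46, 0.537, -0.537]
wrist_force: [0.3, -0.4, -7.3]
finger_gap: 0.0127
clock: 6.4
tcp_pos: [0.5532, 0.2871, 0.2082]
orientation: [0.459, -0.459, 0.538, -0.538]
wrist_force: [-0.0, -0.6, -7.0]
finger_gap: 0.0129
t 6.4 tcp [0.5532 0.2871 0.2082] rack [np.float64(0.3), np.float64(254.8)] ydir [-0. -0. -1.] zyaw -8.96 gap 0.0129 F [-0.  -0.6 -7. ]
shift mm [-0.2 96.2 -0.3] spin -0.06 q6 2.077
```

View pics/s4.png

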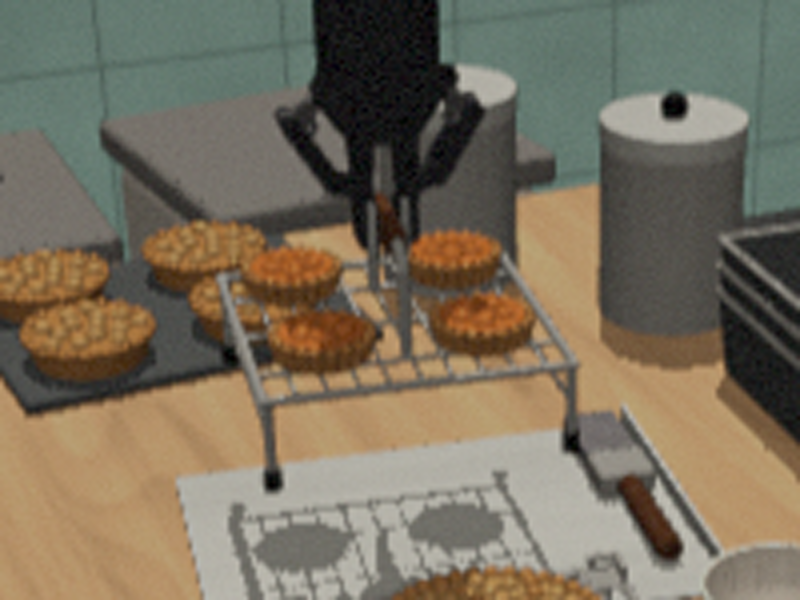

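View pics/t4.png

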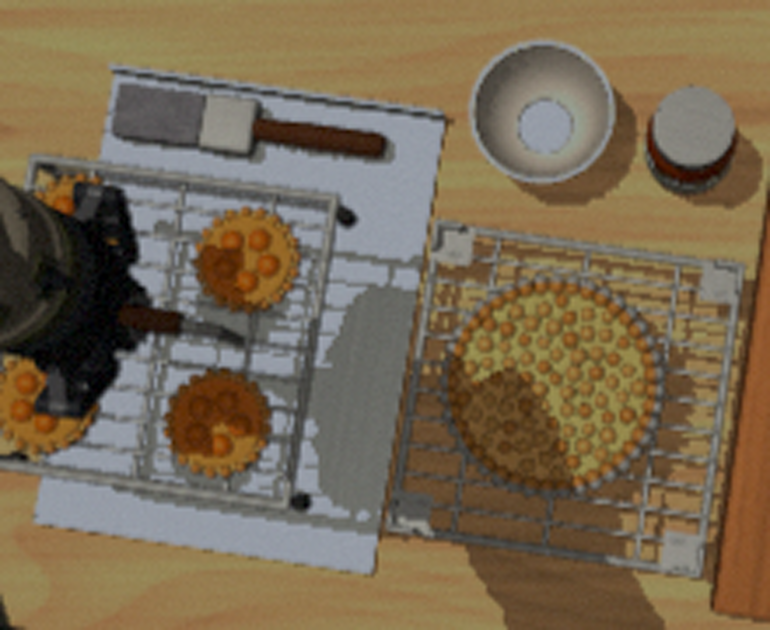

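```bash
python3 -m inch '[[[0,3,0,0],[0,9,0,0],[0,19,0,0],[0,31,0,0],[0,43,0,0],[0,55,0,0],[0,67,0,0],[0,77,0,0],[0,84,0,0],[0,88,0,0]]]' && python3 -m inch '[[[0,1,0,0],[0,3,0,0],[0,5,0,0],[0,6.5,0,0],[0,7.5,0,0],[0,8,0,0],[0,8,0,0],[0,8,0,0]]]' && python3 -c "
from h import *
togo([*W(0,.255),.112])
s=3.5
f=lambda p:(160+(p[0]+.5)/s-.5,110+(p[1]+.5)/s-.5)
g=back('top',[f(p) for p in((453,242),(720,278),(684,552),(410,513))],.052);c=g.mean(0)[:2];print(g,c,[np.linalg.norm(g[i]-g[i-1]) for i in range(4)])
for a,b in((0,1),(3,2)):
  d=g[a]-g[b];print(np.degrees(np.arctan2(-d[0],d[1])))
for a,b in((0,3),(1,2)):
  d=g[a]-g[b];print(np.degrees(np.arctan2(d[1],d[0])))
print('lower in rack est',(c-C)@EX,(c-C)@EY)
t=back('top',[f((556,386))],.073)[0,:2];print('tart',t,(t-C)@EX,(t-C)@EY)
"
```

```text
clock: 7.5
tcp_pos: [0.5529, 0.2868, 0.1193]
orientation: [0.459, -0.46, 0.538, -0.537]
wrist_force: [0.3, 1.0, -7.4]
finger_gap: 0.0128
clock: 8.3
tcp_pos: [0.5532, 0.2869, 0.1124]
orientation: [-0.459, 0.459, -0.538, 0.538]
wrist_force: [-0.4, -0.5, -5.8]
finger_gap: 0.013
t 8.3 tcp [0.5532 0.2869 0.1124] rack [np.float64(0.4), np.float64(254.5)] ydir [ 0.  0. -1.] zyaw -8.97 gap 0.013 F [-0.4 -0.5 -5.8]
shift mm [-0.5  0.4 -0.4] spin -0.07 q6 2.077
[[ 0.62422547  0.11412579  0.052     ]
 [ 0.59525927 -0.07148044  0.052     ]
 [ 0.40694472 -0.04241782  0.052     ]
 [ 0.43626218  0.1450403   0.052     ]] [0.51567291 0.03631696] [np.float64(0.19048859780142358), np.float64(0.18785290474051636), np.float64(0.19054397636349055), np.float64(0.18973681132073428)]
-8.870178976344723
-8.888752426393655
-9.339874779709842
-8.773253105703903
lower in rack est 0.0020203544027303584 0.0011432943618363044
tart [0.52039216 0.04256129] 0.005716721849808973 0.008042558335610578
```

```bash
python3 -m inch '[[[0,0.5,0,0],[0,1,0,0],[0,1.5,0,0],[0,1.5,0,0]]]'
```

```text
clock: 8.7
tcp_pos: [0.5534, 0.2869, 0.1118]
orientation: [-0.46, 0.459, -0.537, 0.538]
wrist_force: [-2.6, -1.6, 1.8]
finger_gap: 0.0128
```

```bash
python3 -m inch '[[[0,0.3,0,0],[0,0.3,0,0],[0,0.3,0,0],[0,0.3,0,0],[0,0.3,0,0]]]' 50 && python3 -m inch '[[[0,-5,0,0],[0,-20,0,0],[0,-45,0,0],[0,-75,0,0],[0,-100,0,0],[0,-110,0,0],[0,-110,0,0]]]' && python3 -c "
from h import *
togo([*W(0.005,.11),.220])
im=env.read_camera('side');crop(im,180,60,200,150,4,'pics/s5.png')
im=env.read_camera('top');crop(im,160,110,220,180,3.5,'pics/t5.png')"
```

```text
clock: 9.2
tcp_pos: [0.5533, 0.2869, 0.1106]
orientation: [-0.46, 0.459, -0.538, 0.538]
wrist_force: [0.1, 0.1, -1.6]
finger_gap: 0.05
clock: 9.9
tcp_pos: [0.5541, 0.2872, 0.2223]
orientation: [-0.461, 0.458, -0.537, 0.538]
wrist_force: [-0.3, -0.1, -0.6]
finger_gap: 0.0499
t 9.9 tcp [0.5541 0.2872 0.2223] rack [np.float64(1.2), np.float64(255.0)] ydir [ 0.003  0.001 -1.   ] zyaw -8.96 gap 0.0499 F [-0.3 -0.1 -0.6]
shift mm [145.    2.1   3.9] spin -0.06 q6 2.077
```

View pics/s5.png

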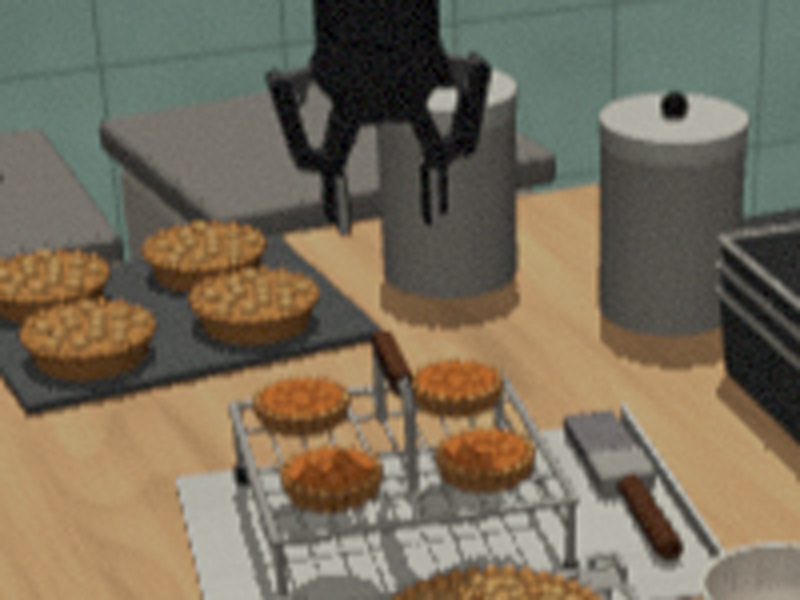

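View pics/t5.png

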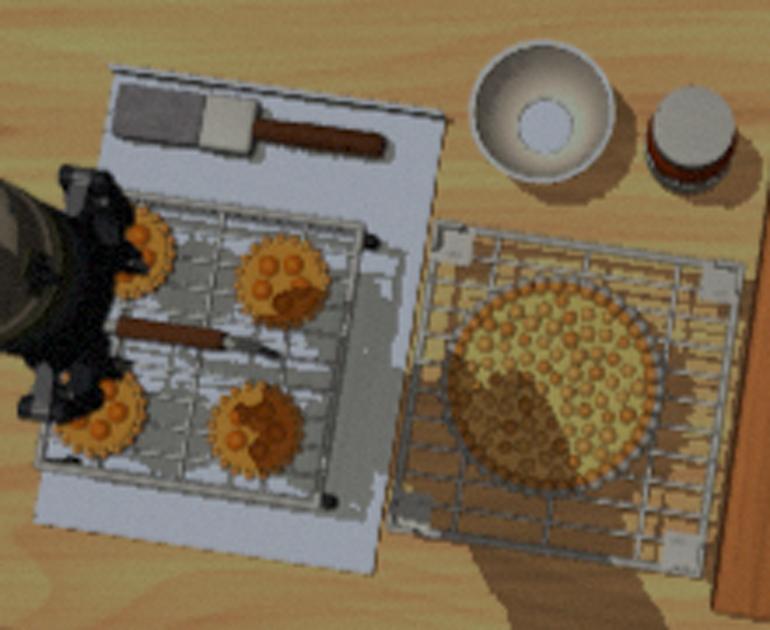

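Upper rack stands on the sheet with all four tartlets on it (deck corners at crop (365,228), (330,500)), tart still central on the lower rack at (556,386). Going to the tart's +y side.

```bash
python3 -m inch '[[[10,0,0.5,0],[30,0,1,0],[60,0,2,0],[95,0,3,0],[125,0,4,0],[145,0,4,0],[149,0,4,0],[149,0,4,0],[149,0,4,0]]]' 56 && python3 -c "
from h import *
togo([*W(0.005,.106),.052])"
```

```text
clock: 10.9
tcp_pos: [0.5337, 0.1393, 0.22]
orientation: [0.459, -0.46, 0.538, -0.537]
wrist_force: [-0.2, 1.1, 1.1]
finger_gap: 0.0562
t 10.9 tcp [0.5337 0.1393 0.22  ] rack [np.float64(3.9), np.float64(105.7)] ydir [-0.001  0.    -1.   ] zyaw -8.96 gap 0.0562 F [-0.2  1.1  1.1]
shift mm [ -0.2 168.    1.2] spin -0.06 q6 1.837
```

```bash
python3 -m inch '[[[0,15,0.5,0],[0,50,1,0],[0,90,1.2,0],[0,125,1.2,0],[0,148,1.2,0],[0,160,1.2,0],[0,166,1.2,0],[0,168,1.2,0],[0,168,1.2,0],[0,168,1.2,0]]]' && python3 -c "
from h import *
togo([*W(0.005,-.165),.052])
im=env.read_camera('side');crop(im,220,120,200,150,4,'pics/s6.png')"
```

```text
clock: 11.9
tcp_pos: [0.5361, 0.1391, 0.0538]
orientation: [-0.46, 0.459, -0.537, 0.538]
wrist_force: [0.4, -0.3, 0.2]
finger_gap: 0.0561
t 11.9 tcp [0.5361 0.1391 0.0538] rack [np.float64(6.4), np.float64(105.8)] ydir [ 0.002  0.    -1.   ] zyaw -8.96 gap 0.0561 F [ 0.4 -0.3  0.2]
shift mm [270.8   1.6  -1.1] spin -0.06 q6 1.836
```

View pics/s6.png

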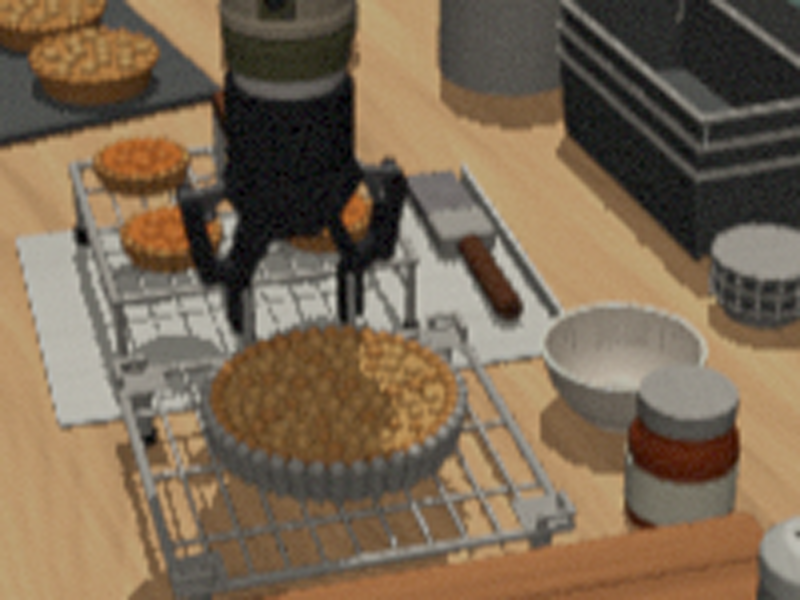

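```bash
python3 -m inch '[[[3,1,0,0],[8,1,0,0],[13,1,0,0],[18,1,0,0],[23,1,0,0],[28,1,0,0],[33,1,0,0],[38,1,0,0],[43,1,0,0],[48,1,0,0]]]' && python3 -c "
from h import *
togo([*W(0.005,-.165),.052])
im=env.read_camera('side');crop(im,220,120,200,150,4,'pics/s7.png')
im=env.read_camera('top');crop(im,240,130,260,180,3,'pics/t7.png')"
```

```text
clock: 12.95
tcp_pos: [0.5277, 0.0912, 0.0516]
orientation: [0.46, -0.459, 0.538, -0.538]
wrist_force: [1.3, 5.2, 2.3]
finger_gap: 0.0561
t 12.95 tcp [0.5277 0.0912 0.0516] rack [np.float64(5.4), np.float64(57.2)] ydir [ 0.  0. -1.] zyaw -8.96 gap 0.0561 F [1.3 5.2 2.3]
shift mm [ 2.222e+02 -5.000e-01 -2.000e-01] spin -0.06 q6 1.748
```

View pics/s7.png

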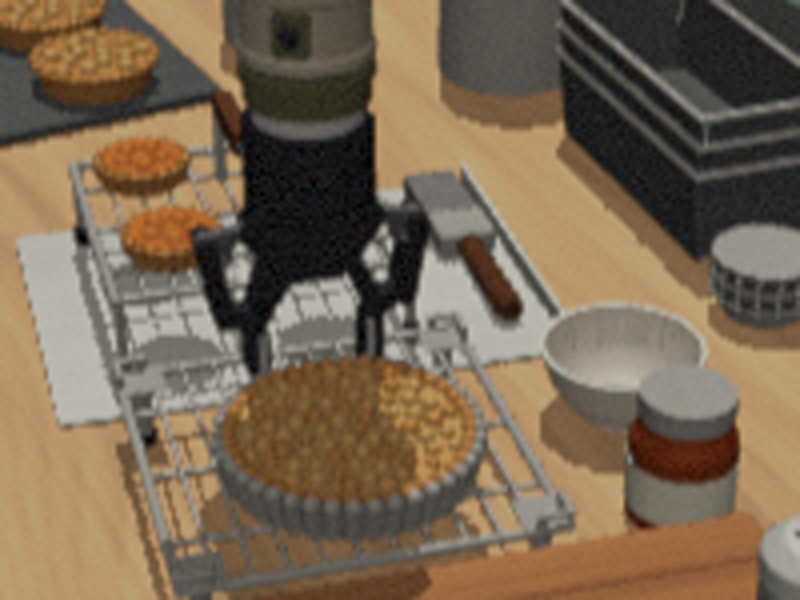

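View pics/t7.png

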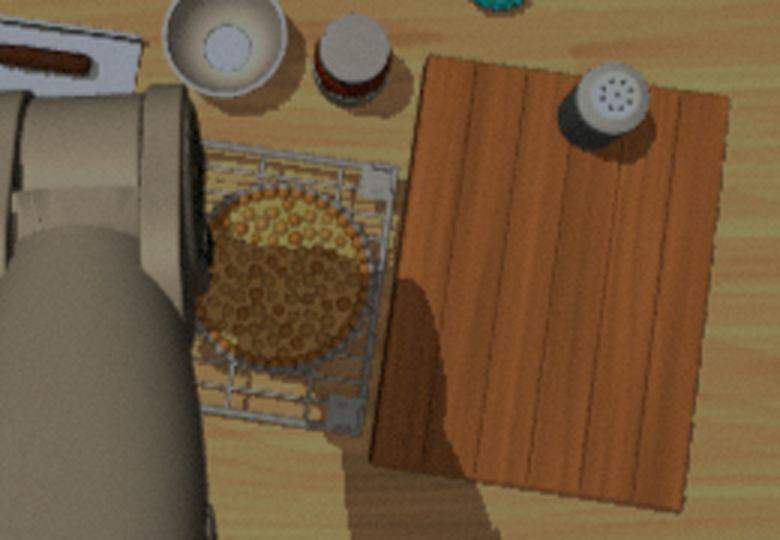

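```bash
python3 -m inch '[[[6,0,0,0],[14,0,0,0],[22,0,0,0],[30,0,0,0],[38,0,0,0],[46,0,0,0],[54,0,0,0],[62,0,0,0],[70,0,0,0],[78,0,0,0]]]' && python3 -m inch '[[[8,0,0,0],[16,0,0,0],[24,0,0,0],[32,0,0,0],[40,0,0,0],[48,0,0,0],[54,0,0,0],[58,0,0,0],[60,0,0,0],[60,0,0,0]]]' && python3 -c "
from h import *
togo([*W(0.005,-.165),.052])
im=env.read_camera('side');crop(im,220,120,200,150,4,'pics/s8.png')
im=env.read_camera('top');crop(im,240,130,260,180,3,'pics/t8.png')"
```

```text
clock: 14.05
tcp_pos: [0.5153, 0.0138, 0.0515]
orientation: [0.459, -0.459, 0.538, -0.537]
wrist_force: [0.9, 3.7, 1.9]
finger_gap: 0.056
clock: 15.05
tcp_pos: [0.5057, -0.0454, 0.0512]
orientation: [-0.459, 0.46, -0.538, 0.538]
wrist_force: [0.2, 0.6, -0.1]
finger_gap: 0.0562
t 15.05 tcp [ 0.5057 -0.0454  0.0512] rack [np.float64(4.8), np.float64(-81.2)] ydir [-0.001 -0.001 -1.   ] zyaw -9.0 gap 0.0562 F [ 0.2  0.6 -0.1]
shift mm [83.8 -0.7  0.3] spin -0.1 q6 1.481
```

View pics/s8.png

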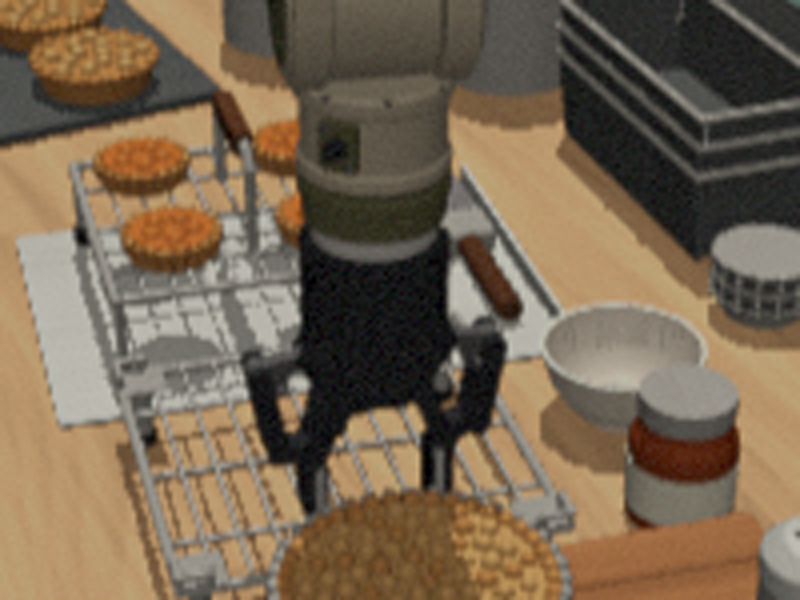

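View pics/t8.png

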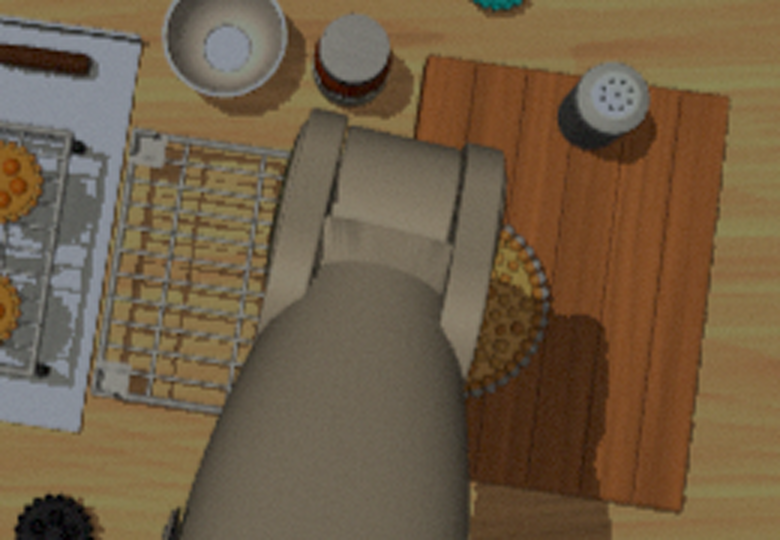

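```bash
python3 -m inch '[[[4,0,0,0],[12,0,0,0],[21,0,0,0],[31,0,0,0],[41,0,0,0],[51,0,0,0],[60,0,0,0],[68,0,0,0],[74,0,0,0],[78,0,0,0]]]' && python3 -m inch '[[[2,0,0,0],[3,0,0,0],[3,0,0,0],[-6,0,0,0],[-15,-5,0,0],[-30,-20,0,0],[-50,-45,0,0],[-80,-85,0,0],[-120,-125,0,0],[-160,-160,0,0]]]' && python3 -c "
from h import *
togo([*W(0,.2545),.220])
im=env.read_camera('side');crop(im,220,120,260,200,3,'pics/s9.png')
im=env.read_camera('top');cv2.imwrite('pics/t9full.png',im);crop(im,240,130,260,180,3,'pics/t9.png')"
```

```text
clock: 16.15
tcp_pos: [0.4938, -0.1225, 0.0515]
orientation: [0.459, -0.459, 0.538, -0.538]
wrist_force: [0.6, 2.0, -1.1]
finger_gap: 0.0558
clock: 17.15
tcp_pos: [0.5179, 0.0307, 0.2075]
orientation: [-0.46, 0.459, -0.537, 0.538]
wrist_force: [1.0, -1.2, 0.2]
finger_gap: 0.0559
t 17.15 tcp [0.5179 0.0307 0.2075] rack [np.float64(5.1), np.float64(-4.1)] ydir [ 0.002 -0.    -1.   ] zyaw -8.98 gap 0.0559 F [ 1.  -1.2  0.2]
shift mm [-258.6  -12.5   -5.5] spin -0.08 q6 1.632
```

View pics/s9.png

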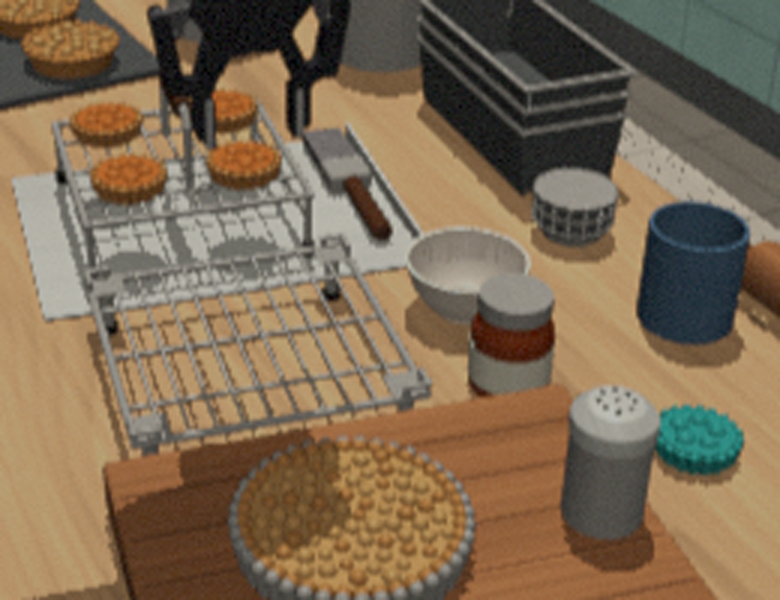

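View pics/t9.png

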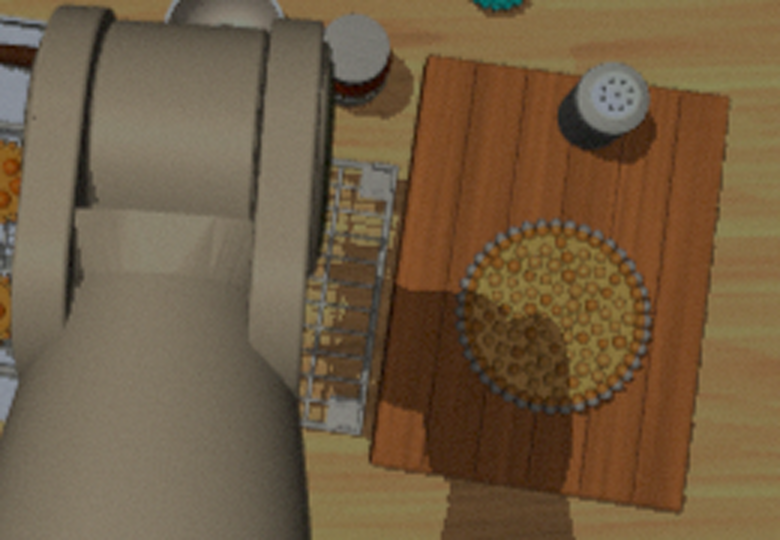

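```bash
python3 -c "
from h import *
s=3
f=lambda p:(240+(p[0]+.5)/s-.5,130+(p[1]+.5)/s-.5)
t=back('top',[f((556,316))],.068)[0,:2]
b=back('top',[f(p) for p in((428,57),(728,97),(685,511),(371,465))],.043)[:,:2].mean(0)
print('tart',t,'block',b,'in block',(t-b)@EX,(t-b)@EY,'rackframe',(t-C)@EX,(t-C)@EY)
togo([.5533,.2869,.2075])"
python3 -m inch '[[[-15,0,-1,0],[-45,0,-2,0],[-85,0,-3,0],[-125,0,-4,0],[-165,0,-5,0],[-205,0,-5,0],[-240,0,-5,0],[-258,0,-5,0],[-258,0,-5,0],[-258,0,-5,0]]]' 50 && python3 -c "
from h import *
togo([.5533,.2869,.112])
im=env.read_camera('side');crop(im,180,80,200,150,4,'pics/s10.png')
im=env.read_camera('top');crop(im,160,110,220,180,3.5,'pics/t10.png')"
```

```text
tart [ 0.48078231 -0.2081826 ] block [ 0.51141995 -0.21164318] in block -0.03080414552378419 -0.001321050430102289 rackframe 0.0053764634488030335 -0.24581039460808451
t 17.25 tcp [0.5208 0.033  0.2108] rack [np.float64(7.6), np.float64(-1.3)] ydir [ 0.01  0.   -1.  ] zyaw -8.63 gap 0.056 F [ 0.9 -0.4  0.3]
shift mm [-255.9    3.7   -6. ] spin 0.27 q6 1.63
clock: 18.25
tcp_pos: [0.552, 0.2843, 0.2035]
orientation: [0.458, -0.461, 0.538, -0.537]
wrist_force: [0.1, -0.3, -0.8]
finger_gap: 0.0502
t 18.25 tcp [0.552  0.2843 0.2035] rack [np.float64(-0.4), np.float64(251.8)] ydir [-0.003 -0.001 -1.   ] zyaw -8.95 gap 0.0502 F [ 0.1 -0.3 -0.8]
shift mm [-2.9 91.5  1.1] spin -0.05 q6 2.074
```

View pics/s10.png

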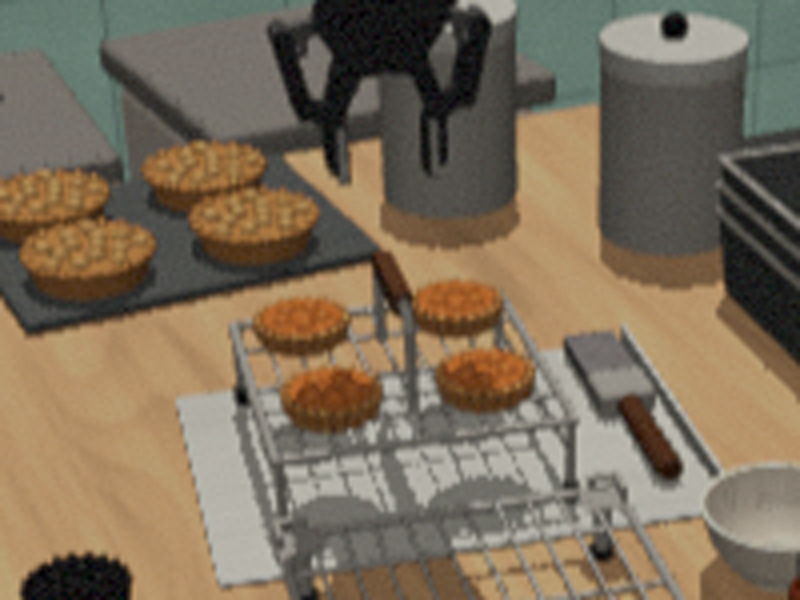

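View pics/t10.png

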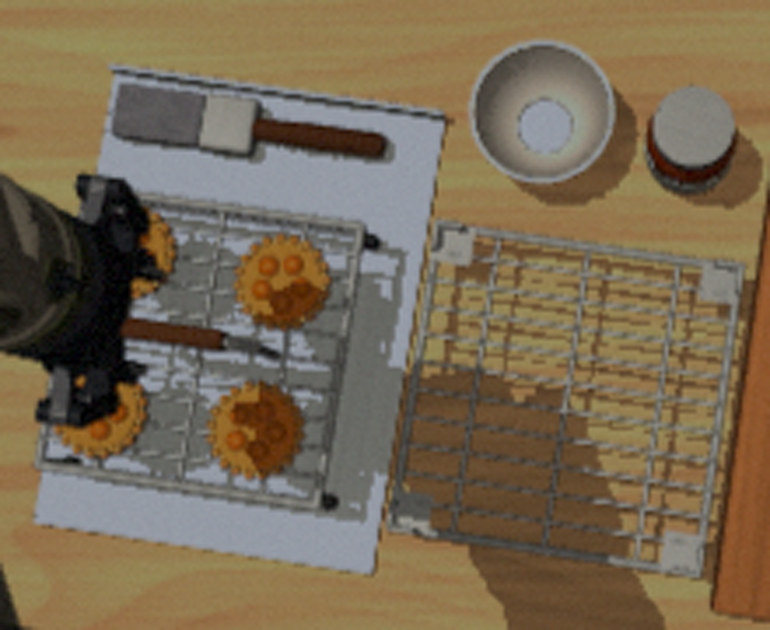

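Tart lies on the block at (-31, -1) mm in its frame; the rack and tartlets aside are unchanged (grip at crop (390,282), straddled). Regrasping.

```bash
python3 -m inch '[[[-1,12,0.5,0],[-1,36,0.5,0],[-1,60,0.5,0],[-1,78,0.5,0],[-1,88,0.5,0],[-1,91,0.5,0],[-1,91,0.5,0],[-1,91,0.5,0],[-1,91,0.5,0]]]' && python3 -c "
from h import *
togo([.5533,.2869,.1115])"
```

```text
clock: 19.25
tcp_pos: [0.5544, 0.2858, 0.1152]
orientation: [-0.46, 0.459, -0.537, 0.538]
wrist_force: [-1.0, -0.4, 0.2]
finger_gap: 0.0501
t 19.25 tcp [0.5544 0.2858 0.1152] rack [np.float64(1.7), np.float64(253.6)] ydir [ 0.002  0.001 -1.   ] zyaw -8.97 gap 0.0501 F [-1.  -0.4  0.2]
shift mm [-0.9  3.7 -1.3] spin -0.07 q6 2.075
```

```bash
python3 -m inch '[[[-0.9,2,-0.7,0],[-0.9,3.5,-1.3,0],[-0.9,3.5,-1.3,0],[-0.9,3.5,-1.3,0]]]' && python3 -m inch '[[[0,0,0,0],[0,0,0,0],[0,0,0,0],[0,0,0,0],[0,0,0,0],[0,0,0,0]]]' 0 70 && python3 -c "
from h import *
togo([.5533,.2869,.1115])"
```

```text
clock: 19.65
tcp_pos: [0.5524, 0.2867, 0.1105]
orientation: [0.459, -0.459, 0.538, -0.537]
wrist_force: [0.1, -0.1, 0.3]
finger_gap: 0.0498
clock: 20.25
tcp_pos: [0.5528, 0.2866, 0.1108]
orientation: [-0.46, 0.459, -0.538, 0.538]
wrist_force: [0.6, 0.1, 1.3]
finger_gap: 0.0131
t 20.25 tcp [0.5528 0.2866 0.1108] rack [np.float64(-0.0), np.float64(254.2)] ydir [ 0.001  0.    -1.   ] zyaw -8.97 gap 0.0131 F [0.6 0.1 1.3]
shift mm [-0.3 -0.7  0.5] spin -0.07 q6 2.077
```

```bash
python3 -m inch '[[[0,-2,0,0],[0,-7,0,0],[0,-15,0,0],[0,-27,0,0],[0,-41,0,0],[0,-56,0,0],[0,-71,0,0],[0,-83,0,0],[0,-91,0,0],[0,-95,0,0]]]' && python3 -m inch '[[[2,-2,0,0],[7,-2,0,0],[15,-2,0,0],[26,-2,0,0],[40,-2,0,0],[57,-2,0,0],[75,-2,0,0],[93,-2,0,0],[111,-2,0,0],[129,-2,0,0]]]' && python3 -m inch '[[[18,0,0,0],[36,0,0,0],[54,0,0,0],[71,0,0,0],[87,0,0,0],[101,0,0,0],[112,0,0,0],[120,0,0,0],[125,0,0,0],[126,0,0,0]]]' && python3 -c "
from h import *
togo([*W(.0008,0),.152])"
```

```text
clock: 21.25
tcp_pos: [0.5529, 0.2867, 0.2068]
orientation: [-0.46, 0.459, -0.537, 0.538]
wrist_force: [0.6, -1.7, -6.0]
finger_gap: 0.0132
clock: 22.25
tcp_pos: [0.532, 0.1573, 0.2078]
orientation: [-0.459, 0.459, -0.538, 0.538]
wrist_force: [0.5, -0.1, -6.5]
finger_gap: 0.013
clock: 23.25
tcp_pos: [0.5128, 0.0343, 0.2076]
orientation: [0.459, -0.459, 0.538, -0.538]
wrist_force: [1.4, 0.3, -6.8]
finger_gap: 0.0131
t 23.25 tcp [0.5128 0.0343 0.2076] rack [np.float64(-0.5), np.float64(-1.3)] ydir [ 0.  0. -1.] zyaw -8.99 gap 0.0131 F [ 1.4  0.3 -6.8]
shift mm [-1.3 55.6  1.3] spin -0.09 q6 1.638
```

Lowering to a few mm above the guards' top, with the small correction, then look.

```bash
python3 -m inch '[[[-0.5,2,0.5,0],[-1.3,6,1.3,0],[-1.3,12,1.3,0],[-1.3,20,1.3,0],[-1.3,28,1.3,0],[-1.3,35,1.3,0],[-1.3,40,1.3,0],[-1.3,42,1.3,0],[-1.3,42,1.3,0],[-1.3,42,1.3,0]]]' && python3 -c "
from h import *
togo([*W(.0008,0),.152])
im=env.read_camera('side');crop(im,235,165,140,105,5.5,'pics/s11.png')
im=env.read_camera('top');crop(im,260,160,130,120,5,'pics/t11.png')"
```

```text
clock: 24.25
tcp_pos: [0.5145, 0.0358, 0.1658]
orientation: [-0.46, 0.459, -0.537, 0.538]
wrist_force: [0.1, 0.1, -6.5]
finger_gap: 0.0131
t 24.25 tcp [0.5145 0.0358 0.1658] rack [np.float64(0.9), np.float64(0.4)] ydir [ 0.001  0.    -1.   ] zyaw -8.97 gap 0.0131 F [ 0.1  0.1 -6.5]
shift mm [ 0.4 13.8 -0.2] spin -0.07 q6 1.641
```

View pics/s11.png

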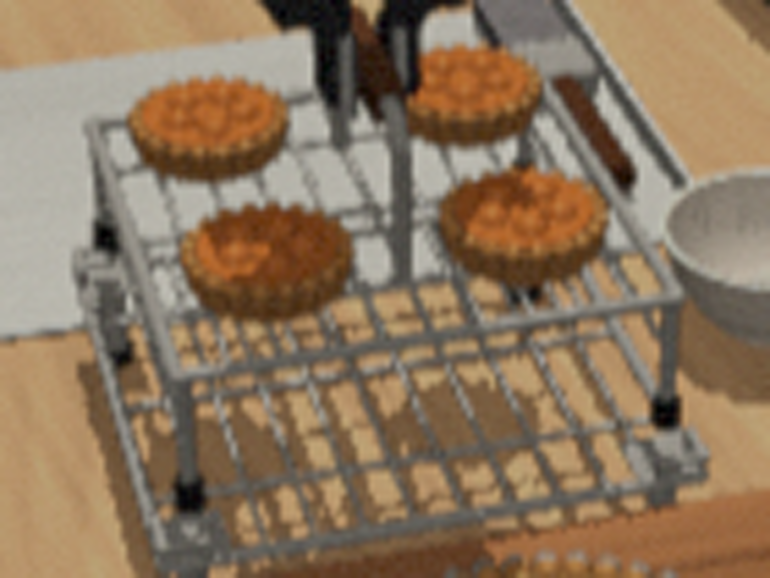

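View pics/t11.png

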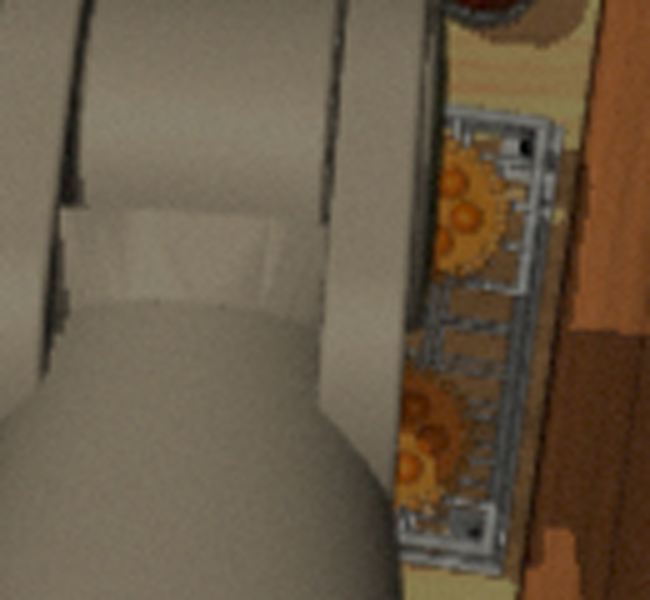

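Front feet at crop (190,495) and (665,410) sit over the insides of the guards, matching the original stack. Final slow lowering.

```bash
python3 -m inch '[[[0,1.5,0,0],[0,3,0,0],[0,4.5,0,0],[0,6,0,0],[0,7.5,0,0],[0,9,0,0],[0,10.5,0,0],[0,11.5,0,0],[0,11.5,0,0]]]' && python3 -m inch '[[[0,0.7,0,0],[0,1.4,0,0],[0,2,0,0],[0,2,0,0]]]' && python3 -m inch '[[[0,0.5,0,0],[0,0.8,0,0],[0,0.8,0,0]]]'
```

```text
clock: 25.25
tcp_pos: [0.5141, 0.0358, 0.1539]
orientation: [0.459, -0.459, 0.538, -0.537]
wrist_force: [0.0, -0.4, -6.6]
finger_gap: 0.013
clock: 25.65
tcp_pos: [0.5142, 0.0358, 0.152]
orientation: [0.459, -0.459, 0.538, -0.538]
wrist_force: [0.6, -0.5, -7.0]
finger_gap: 0.0132
clock: 25.95
tcp_pos: [0.5144, 0.0358, 0.1518]
orientation: [-0.46, 0.459, -0.537, 0.538]
wrist_force: [-1.6, -0.1, -0.2]
finger_gap: 0.0128
```

```bash
python3 -m inch '[[[0,0.4,0,0],[0,0.4,0,0]]]' && python3 -c "
from h import *
im=env.read_camera('side');crop(im,235,165,140,105,5.5,'pics/s12.png')"
```

```text
clock: 26.15
tcp_pos: [0.5144, 0.0358, 0.1518]
orientation: [-0.46, 0.459, -0.537, 0.538]
wrist_force: [-4.7, -0.5, 6.3]
finger_gap: 0.0128
```

View pics/s12.png

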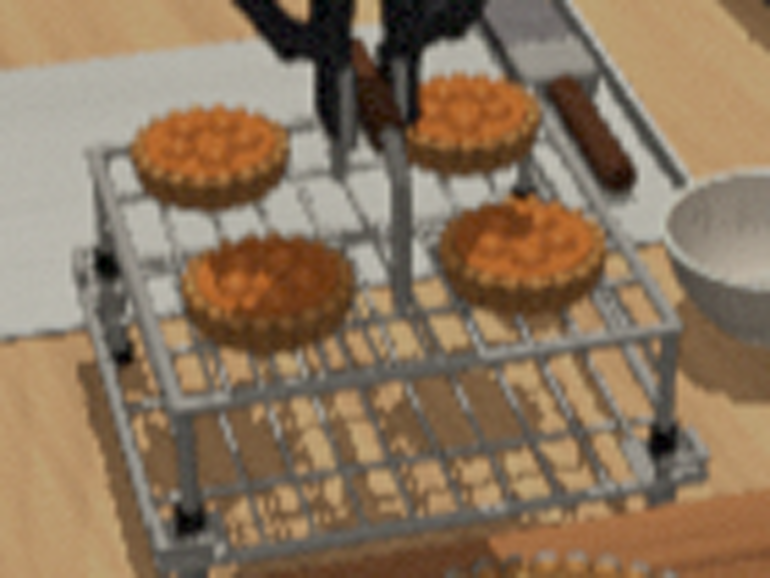

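Feet at (190,520) and (662,440) now sit down inside the guards. Release and retreat.

```bash
python3 -m inch '[[[0,-0.5,0,0],[0,-0.5,0,0],[0,-0.5,0,0],[0,-0.5,0,0],[0,-0.5,0,0]]]' 50 && python3 -m inch '[[[0,-5,0,0],[0,-20,0,0],[0,-45,0,0],[0,-75,0,0],[-30,-100,0,0],[-70,-105,0,0],[-110,-105,0,0],[-150,-105,0,0],[-190,-105,0,0],[-230,-105,0,0]]]' && python3 -m inch '[[[-20,0,0,0],[-30,0,0,0],[-30,0,0,0],[-30,0,0,0]]]' && python3 -c "
from h import *
im=env.read_camera('side');crop(im,235,160,230,190,3.3,'pics/s13.png')
im=env.read_camera('top');crop(im,260,120,240,190,3.3,'pics/t13.png')"
```

```text
clock: 26.7
tcp_pos: [0.5144, 0.0358, 0.1513]
orientation: [-0.459, 0.459, -0.538, 0.538]
wrist_force: [0.2, 0.0, -0.1]
finger_gap: 0.0498
clock: 27.7
tcp_pos: [0.5502, 0.2646, 0.2568]
orientation: [-0.46, 0.459, -0.537, 0.538]
wrist_force: [0.1, -0.7, -0.2]
finger_gap: 0.0498
clock: 28.1
tcp_pos: [0.5547, 0.2918, 0.2564]
orientation: [-0.459, 0.459, -0.538, 0.538]
wrist_force: [-0.3, 0.3, -0.2]
finger_gap: 0.0498
```

View pics/s13.png

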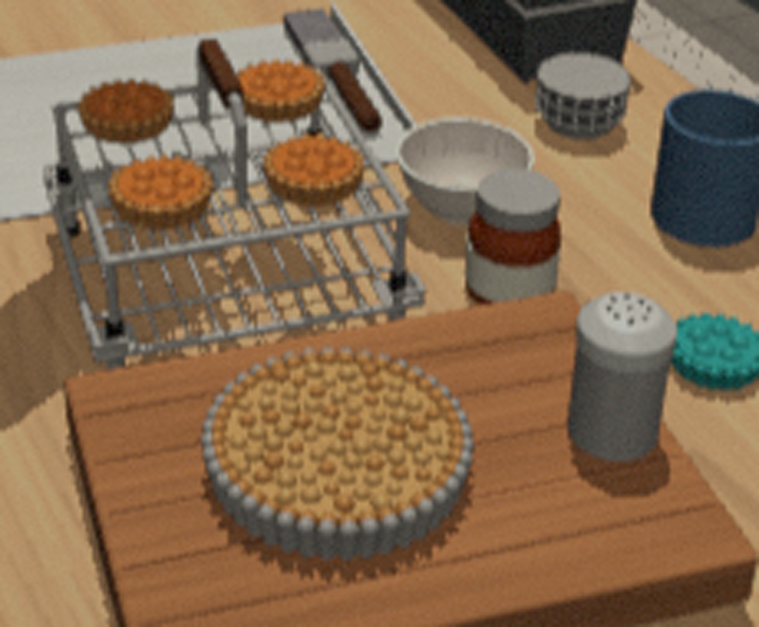

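View pics/t13.png

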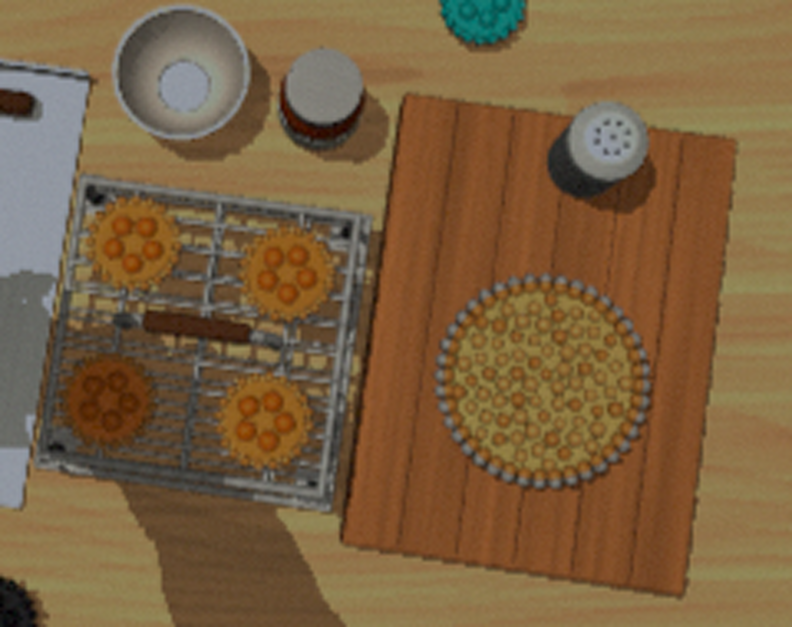

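The rack is stacked with all four feet inside the guards and the four tartlets on it. The tart (crop (543,382)) is wholly on the block, and the bystanders are where they were. Handing in.

```bash
python3 -c "
from workcell import env
print(env.hand_in(), env.get_state()['clock'])"
```

```text
the job is handed in; nothing more can be done
the job is handed in; nothing more can be done
```

I lifted the upper rack off by its handle and set it on the baking sheet. I then slid the tart onto the block with two spread fingers, without lifting it, and lowered the rack slowly back onto the lower rack. The job was handed in at about 28 s of the 72 s allowed.

**Tart:** it measured about (-31, -1) mm from the block's centre after the push, against limits of 90 and 47 mm. The last pictures show it flat and wholly on the block.

**Upper rack:** the weight came off the wrist at 151.8 mm tool height, as predicted for feet on the deck. The pictures show the feet inside the guards and all four tartlets standing on the rack.

**Bystanders:** dredger, bowl and jam jar look unmoved. The brush too, though part of it was outside the last top crop. I judged these by eye, without measuring.

**Disagreement:** my estimates of the upper and lower rack centres differed by about 2 mm, so I aimed in between, within the 4 mm play. I did not re-measure the rack's centring after release beyond looking. `hand_in` gave no verdict.

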